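# Dial open the laser interlock and plug it in

### The job

Unlock the laser controller's interlock with the three-colour code: turn the dial clockwise past red once and stop when red comes up again, turn it anticlockwise past yellow once and stop when yellow comes up again, then clockwise straight to blue, without overrunning red or yellow when you stop there and pausing briefly at each stop. Only then slide the orange shutter fully open, take the green interlock plug from its cradle and press it into the uncovered socket until it sits flush, all six blades in their slots. Leave the dial on blue and let go of everything; do not disturb the other things on the table.

Things in the scene. Friction and masses are not known exactly. Their poses are not given: they have to be found in the camera images.
- controller: fixed black laser controller, 220 (x) x 340 (y) x 100 mm high, grey top panel at z = 100 mm; origin at the centre of its underside. In its frame: dial centre at x 0, y +85 mm; interlock socket with orange shutter centred at x +40, y -85 mm. Its front (-x) faces roughly towards the robot; place and yaw (up to 0.25 rad) vary.
- dial (a joint): dial angle, rad, counted over whole turns, growing CLOCKWISE from above. Red pointer on BLUE mark at 0, RED at 1.047, YELLOW at -1.047; starts between yellow and red. Stops: red second time 7.330, yellow second time -1.047, blue 0, each within 0.2 rad for 0.2 s or more; overrunning red or yellow there by over 0.4 spoils the code. No end stops; friction 0.04 N m; stays where left.
- dial_axis (a point): on the dial's axis at its top, 115 mm above the table; controller's axes. Dial: aluminium disc 96 mm across, 12 mm thick, red pointer line from centre to rim. Round it a fixed black face 136 mm across with 12 marks 30 degrees apart, white but for three broad coloured ones: blue towards the controller's +x, red 60 degrees clockwise of blue, yellow 60 degrees anticlockwise of blue.
- spinner_grip (a point): black spinner knob on the dial's pointer line, 30 mm from the dial's axis: upright cylinder 20 mm in diameter, 36 mm tall (115 to 151 mm above the table), spinning freely about its own axis, so a gripper holding it can carry it round in a circle without turning. The point is on its axis 135 mm above the table.
- shutter (a joint): travel of the orange shutter, m: 0 closed over the socket, 0.060 fully open at its stop; slides towards the controller's -x between two steel rails 6 mm high, friction about 1.5 N, stays where left. Starts at 0 to 0.008; open enough from 0.048. Nothing blocks it before the code is dialled, but opening it earlier fails.
- shutter_tab (a point): middle of the shutter's upright grip tab, 20.5 mm above the panel: a plate 8 mm thick (controller's x), 50 mm wide (y), rising from 4.5 to 32.5 mm above the panel. The shutter plate is 44 (x) x 128 (y) x 4 mm; the tab stands 17 mm from its centre towards -x.
- socket_mouth (a point): centre of the interlock socket, level with the panel top (100 mm above the table), controller's axes: six slots in a row along y at 16 mm pitch, each 8 (y) x 18 (x) mm and 30 mm deep, in a black strip 40 x 130 mm. Hidden under the shutter until it is opened.
- plug: green plug, 0.08-0.17 kg: flange 110 (x) x 26 (y) x 18 mm, origin at the centre of the flange's UNDERSIDE, z up; six brass blades in a row along x (16 mm pitch, 5 x 14 mm, tapered tips) hang 18 mm below; black grip rib 60 (x) x 16 (y) mm from 18 to 48 mm above the origin. Seated: flange flush on the panel, x along the slot row, either way round; 1.5 mm play each way along the row, 2 mm across.
- cradle: fixed dark steel parking cradle 130 (x) x 60 (y) x 41 mm, origin at the centre of its underside; the plug's flange ends rest on two blocks, underside 35 mm above the table, plug x along cradle x, between cheeks 6 mm high and 33 mm apart; lift the plug straight up by 30 mm or more to clear it
- lens_mount: bystander: black post with a lens ring, 48 mm foot, 121 mm tall, origin under its centre; leave alone
- heat_sink: bystander: black finned heat sink 70 x 90 x 47 mm, origin under its centre; leave alone
- power_meter: bystander: power meter head, 60 x 60 x 57 mm, origin under its centre; leave alone
Not all that is in view belongs to the job. What is shaped like the plug but purple is not meant.

How it is judged:
By the outcome, as a careful person would: the job done as asked, in the order asked, and still so for the second after the job is handed in, with the robot touching nothing.
It also fails if it takes over 72 s, if anything falls off the work surface, if the arm or the gripper's body presses on something with over 40 N, if the wrist force passes 120 N, or if a joint passes its speed limit or range.

### The arm

A 7-joint arm with a two-finger parallel gripper is mounted at the origin on the work surface. World frame = base frame: x ahead of the robot, y to its left, z up, the work surface at z = 0. Lengths are in m, angles in rad, forces in N, time in s.
With the tool pointing down it reaches from about 0.425 to 1.025 m from the base axis. Payload 9.4 kg.
Tool frame: the origin (TCP) lies at the very end of the fingers, on their centre line; the grasp point (between the pads) lies 19 mm behind it; z points along the fingers, y is the line along which they close (so a half turn about z gives the same grasp; the last joint's range is limited). The gripper opens to 85 mm and grips with 20 to 120 N. Pads are 22 mm wide; open, the fingers measure 114 mm over their backs; the gripper's body (76 mm by 85 mm) begins 54 mm behind the grasp point. The pads swing forward as they close: fully open they stand 13 mm farther back than shut.
Start: joints at [-1.426, 0.599, -0.003, 1.599, 0.002, 0.943, -0.08], TCP at [0.159, 0.707, 0.21] pointing down, gripper open.
Joint ranges: [-2.57, 2.57], [-0.35, 1.97], [-1.29, 1.29], [0.11, 2.56], [-1.05, 4.19], [0.11, 1.86], [-2.63, 2.63]. Speed limits (rad/s): [2.22, 2.22, 3.01, 3.01, 3.14, 3.14, 3.14].

### API

Orientations are given as [roll, pitch, yaw] about the fixed x, y, z axes, in that order (R = Rz(yaw) Ry(pitch) Rx(roll)).
In Python, from cell import manip gives the robot as it stands.
- The arm moves only by the tool drive_tool, never from a script. Its argument "plan" is a list that holds one entry, the list of rows, each a list of 7 numbers: the turn, a rotation vector about the world's x, y, z in rad, then the shift along the world's x, y, z in cm, then the opening, from 0 (shut) to 1 (fully open). In form: [[[rx, ry, rz, x, y, z, claw], ...]]. A call has 1 to 12 rows; each row is the pose to reach, as a shift and turn from the pose commanded when the call began; what a row does not reach only later rows make up. A row lasts 1/10 s, in which the tool goes at most 50 mm and 8.59 degrees, less where a joint would pass 70% of its speed; a pose out of reach is approached as far as the arm can. A call with a gripper value outside its range is refused whole. The fingers move at their own pace and stop on an object; "squeeze" is the grip in N (left out, the last holds). Time passes only in rows, so rows that repeat a pose let the fingers close. It gives the time, the measured TCP pose, the force, the opening and the grip force at its end, in the units of the state.
- manip.observe(): the state, without advancing time (a new reading comes with each control period).
- manip.capture(name): name is "scene" or "side" or "wrist"; returns a dict with "pixels" (480x640x3 uint8, blue, green, red), "depth" (480x640 float32, m along the optical axis (not along the pixel's ray), 0 where there is no reading), "fx", "fy", "cx", "cy" (pixels), "k1" (the pictures are not rectified: a ray, as slopes to the right and down, at radius r is drawn at 1 + k1 r^2 times it, then the intrinsics apply), "extrinsics" (4x4, takes a point from world to camera coordinates). Camera axes: x right, y down, z forward; pixel columns grow to the right and rows downward; lengths in m; the calibration is good to about 2 mm. A picture is of the moment at which its call begins.
- manip.hand_in(): hands the job in; it is judged then, once.
Trained networks look in a picture, given as the dict that the camera call returned (one of the last four; its "shot" number tells which), for a name from the list of things; names that differ only in an ending like _2 or _b are one class to them, and where a whole thing is asked for, a point or a joint stands for the part that bears it (a point fixed in the world has none). Each returns a list of dicts, best first, with "p" (0 to 1); they miss things now and then, are a little off and sometimes report something else, mostly with a low value. They report only what shows in the picture. A call takes as long as a camera call. They do not tell look-alikes from the thing itself.
- manip.trace(target, picture): "region" (480x640 bool, what is visible of it) and "at" ([column, row] in pixels, amid what is visible of it).
The state is a dict: "t": time; "joint_positions": joint angles; "joint_velocities": joint speeds; "tau": joint torques, N m; "position": TCP position; "ee_rot": TCP orientation; "force": force on the tool from outside, world axes, zero at the start; "torque": the same for the moment, N m; "width": finger opening in m; "grip_force": force on a finger pad.
Only numpy, scipy, OpenCV 4.12 (cv2) and the standard library are available. Lean on these libraries where they do the work, as an engineer would, in place of code of your own. Each camera call takes 0.05 s, during which the arm holds its last target. There are 200 camera calls.

## Working session

There is one attempt and no reset: what is moved stays moved. The work goes in short steps, Python scripts to look and compute and a tool call to move; the robot and the scene stay as the last step left them, time stands still between calls to the robot, and variables do not carry over. Pictures are saved under pics/ and viewed, at most 10 in all, crops included, and the job is handed in when it is done.

Besides the shell and the picture viewer there is one more tool, called after "Request:" by a JSON object that holds its "name" and its "arguments". drive_tool: Moves the arm, as the interface text tells. Its arguments: {"type":"object","properties":{"plan":{"type":"array","items":{"type":"array","items":{"type":"array","items":{"type":"number"}}}},"squeeze":{"type":"number"}},"required":["plan"]}

```bash
mkdir -p pics
cat > h.py <<'E'
import numpy as np, cv2
from cell import manip
def ray(c,uv):
    uv=np.atleast_2d(np.asarray(uv,float))
    d=np.stack([(uv[:,0]-c['cx'])/c['fx'],(uv[:,1]-c['cy'])/c['fy']],1); s=d.copy()
    for _ in range(20): s=d/(1+c['k1']*(s**2).sum(1,keepdims=True))
    return s
def toworld(c,uv,z=None,depth=None):
    s=ray(c,uv); E=np.asarray(c['extrinsics']); R,t=E[:3,:3],E[:3,3]
    v=np.c_[s,np.ones(len(s))]; o=-R.T@t; w=v@R
    if z is not None: k=(z-o[2])/w[:,2]
    else: k=depth
    return o+w*np.asarray(k)[:,None]
def cloud(c,mask):
    r,q=np.nonzero(mask&(c['depth']>0)); return toworld(c,np.c_[q,r],depth=c['depth'][r,q])
def proj(c,P):
    P=np.atleast_2d(P);E=np.asarray(c['extrinsics']);p=P@E[:3,:3].T+E[:3,3];s=p[:,:2]/p[:,2:]
    s=s*(1+c['k1']*(s**2).sum(1,keepdims=True));return s*[c['fx'],c['fy']]+[c['cx'],c['cy']]
E
cat > a.py <<'E'
from h import *
s=manip.observe();print(s['t'],s['position'],s['ee_rot'],s['width'])
import pickle
C={}
for n in ['scene','side','wrist']:
    c=manip.capture(n);C[n]=c
    cv2.imwrite(f'pics/{n}0.png',c['pixels'])
    E=np.asarray(c['extrinsics']);print(n,c['fx'],c['k1'],(-E[:3,:3].T@E[:3,3]).round(3),E[2,:3].round(3))
    if n=='wrist':continue
    for t in ['controller','dial','spinner_grip','shutter','plug','cradle','lens_mount','heat_sink','power_meter']:
        for r in manip.trace(t,c)[:3]:
            P=cloud(c,r['region'])
            print(n,t,round(r['p'],2),np.round(r['at']),np.median(P,0).round(3) if len(P) else None, P.min(0).round(3) if len(P) else '',P.max(0).round(3) if len(P) else '')
pickle.dump(C,open('C.pkl','wb'))
E
python3 a.py
```

```text
0.0 [0.15943466 0.70671176 0.20897374] [-3.13997410e+00  1.42220843e-04  2.91981739e+00] 0.08561822273055571
scene 622.520440214328 0.008619896645982667 [ 1.307 -0.399  1.369] [-0.458  0.284 -0.843]
scene controller 0.59 [322. 207.] [0.563 0.094 0.101] [ 0.332 -0.071 -0.008] [0.663 0.337 0.158]
scene dial 0.94 [357. 182.] [0.548 0.192 0.116] [0.492 0.146 0.099] [0.589 0.243 0.158]
scene spinner_grip 0.5 [367. 183.] [0.567 0.212 0.144] [0.554 0.206 0.12 ] [0.573 0.223 0.158]
scene plug 0.85 [220. 246.] [ 0.469 -0.166  0.039] [ 0.412 -0.219 -0.003] [ 0.493 -0.105  0.075]
scene plug 0.57 [178. 282.] [ 0.51  -0.305  0.057] [ 0.439 -0.325  0.005] [ 0.551 -0.282  0.093]
scene cradle 0.93 [176. 291.] [ 0.513 -0.314  0.017] [ 0.399 -0.345 -0.002] [ 0.568 -0.263  0.085]
scene lens_mount 0.95 [263. 325.] [ 0.722 -0.188  0.021] [ 0.671 -0.208 -0.007] [ 0.741 -0.161  0.127]
scene heat_sink 0.73 [190. 362.] [ 0.702 -0.368  0.028] [ 0.63  -0.422 -0.005] [ 0.744 -0.313  0.055]
scene power_meter 0.89 [408. 152.] [0.485 0.414 0.035] [ 0.424  0.381 -0.004] [0.518 0.483 0.067]
scene power_meter 0.18 [1
[... 800 characters left out ...]
0.005] [ 0.575 -0.27   0.046]
side cradle 0.22 [300. 234.] [0.562 0.015 0.105] [ 0.534 -0.043  0.097] [0.59  0.091 0.135]
side cradle 0.21 [389. 367.] [ 0.695 -0.376  0.039] [ 0.653 -0.422 -0.005] [ 0.754 -0.283  0.053]
side lens_mount 0.78 [379. 303.] [ 0.717 -0.191  0.032] [ 0.695 -0.209 -0.004] [ 0.749 -0.07   0.125]
side heat_sink 0.74 [390. 368.] [ 0.695 -0.376  0.039] [ 0.653 -0.422 -0.007] [ 0.754 -0.282  0.053]
side heat_sink 0.39 [289. 231.] [0.527 0.045 0.1  ] [ 0.402 -0.073 -0.006] [0.689 0.423 0.157]
side power_meter 0.72 [254. 171.] [0.477 0.412 0.042] [0.442 0.396 0.003] [0.513 0.445 0.066]
wrist 401.28046298869884 -0.04818857529154434 [0.081 0.725 0.375] [ 0.31  -0.07  -0.948]
```

Run:
```python
import cv2
a=cv2.imread('pics/scene0.png')[130:400,110:470]
b=cv2.imread('pics/side0.png')[140:410,200:440]
cv2.imwrite('pics/c1.png',cv2.resize(a,None,fx=2.2,fy=2.2,interpolation=2)); cv2.imwrite('pics/c2.png',cv2.resize(b,None,fx=2.2,fy=2.2,interpolation=2))
```

```text
(no output)
```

View pics/c1.png

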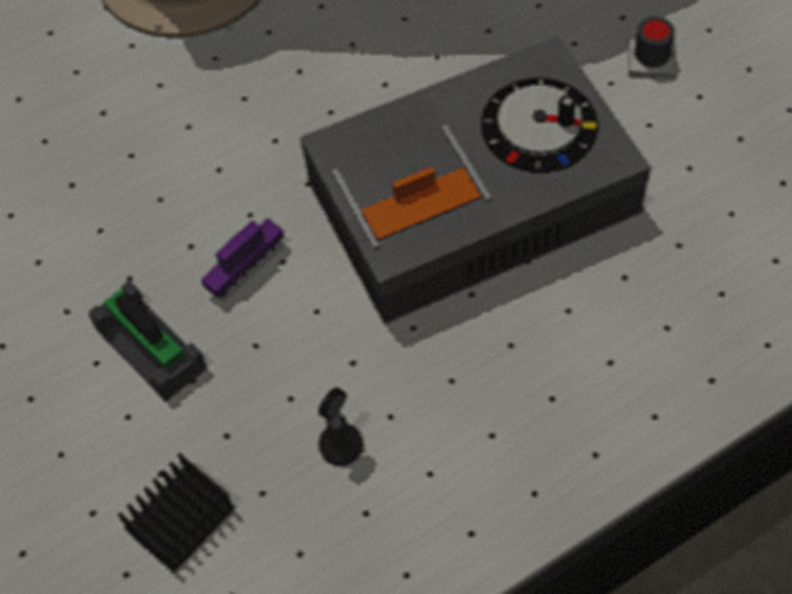

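View pics/c2.png

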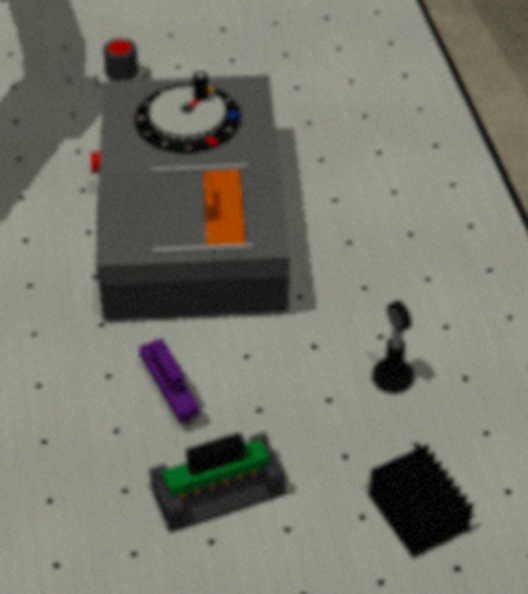

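Scene: green plug in its dark cradle at (176,278); purple decoy at (220,247), rejected; orange shutter at (300,220); dial at (357,182) with the knob near yellow. Side view agrees. Now the fits.

```bash
cat > b.py <<'E'
from h import *
import pickle
C=pickle.load(open('C.pkl','rb'))
def hsvmask(c,lo,hi):
    return cv2.inRange(cv2.cvtColor(c['pixels'],cv2.COLOR_BGR2HSV),lo,hi)>0
for n in ['scene','side']:
    c=C[n]; full=np.ones((480,640),bool)
    A=cloud(c,full)
    def rect(m,lo,hi,box,name):
        P=cloud(c,m); P=P[(P[:,2]>lo)&(P[:,2]<hi)]
        P=P[(P[:,0]>box[0])&(P[:,0]<box[1])&(P[:,1]>box[2])&(P[:,1]<box[3])]
        r=cv2.minAreaRect(P[:,:2].astype(np.float32)*1000); print(n,name,len(P),np.round(r[0],1),np.round(r[1],1),round(r[2],2),P[:,2].mean().round(4))
    rect(full,.093,.107,(.35,.75,-.15,.35),'panel')
    rect(hsvmask(c,(3,150,60),(18,255,255)),.098,.110,(.4,.75,-.1,.15),'shutterplate')
    rect(hsvmask(c,(3,150,60),(18,255,255)),.126,.140,(.4,.75,-.1,.15),'tabtop')
    rect(hsvmask(c,(45,90,30),(80,255,255)),.045,.060,(.4,.65,-.4,-.2),'flange')
    rect(full,.075,.095,(.4,.65,-.4,-.24),'rib')
    rect(hsvmask(c,(0,0,120),(180,60,255)),.110,.120,(.45,.65,.1,.3),'dial')
    # colours by plane intersection
    for nm,lo,hi in [('blue',(108,120,60),(128,255,255)),('yellow',(20,120,60),(35,255,255)),('red',(0,150,60),(4,255,255))]:
        m=hsvmask(c,lo,hi); r,q=np.nonzero(m)
        W=toworld(c,np.c_[q,r],z=np.full(len(q),.104)); W=W[np.hypot(W[:,0]-.542,W[:,1]-.195)<.08]
        if nm=='red':
            far=np.hypot(W[:,0]-.542,W[:,1]-.195)>.05; print(n,'redmark',W[far].mean(0).round(4),far.sum(),'pointer',W[~far].mean(0).round(4)); continue
        print(n,nm,len(W),W.mean(0).round(4) if len(W) else '')
    P=A[(A[:,2]>.13)&(A[:,2]<.17)&(np.hypot(A[:,0]-.542,A[:,1]-.195)<.06)]
    top=P[P[:,2]>.146]; print(n,'knob',len(top),top.mean(0).round(4), cv2.minEnclosingCircle(P[:,:2].astype(np.float32)*1000))
E
python3 b.py
```

```text
scene panel 8148 [529.9 112. ] [343.  228.2] 83.14 0.101
scene shutterplate 717 [554.9  24.7] [129.5  58.1] 85.29 0.1048
scene tabtop 73 [542.3  23.7] [48.3 14.1] 83.3 0.1323
scene flange 245 [ 495.5 -303.7] [112.8  25.7] 11.78 0.0531
scene rib 167 [ 496.2 -303.4] [62.5 17.2] 10.54 0.0835
scene dial 536 [538.5 189.6] [76.1 94.5] 63.14 0.1156
scene blue 19 [0.5982 0.1897 0.104 ]
scene yellow 26 [0.5761 0.2436 0.104 ]
scene redmark [0.5639 0.1426 0.104 ] 19 pointer [0.5532 0.2066 0.104 ]
scene knob 46 [0.5633 0.2155 0.1509] ((563.2484130859375, 216.51971435546875), 10.925579071044922)
side panel 6044 [533.7 113.1] [354.3 221.3] 83.02 0.1009
side shutterplate 510 [533.8  70.7] [109.5 230.1] 32.63 0.1045
side tabtop 45 [544.8  26. ] [58.9  7.8] 81.85 0.1321
side flange 360 [ 498.  -303.4] [110.4  30.2] 10.98 0.0524
side rib 194 [ 497.1 -300.8] [60.3 21.6] 12.54 0.0821
side dial 427 [540.6 194. ] [84.3 89.2] 47.72 0.1154
side blue 14 [0.6011 0.1907 0.104 ]
side yellow 9 [0.5822 0.2488 0.104 ]
side redmark [0.5672 0.144  0.104 ] 17 pointer [0.5594 0.2037 0.104 ]
side knob 32 [0.5654 0.2173 0.1509] ((565.4835205078125, 217.90087890625), 12.077373504638672)
```

Request:
{"name": "drive_tool", "arguments": {"plan": [[[0,0,-0.7,20,-30,11,1],[0,0,-1.47,39,-59,13,1],[0,0,-1.47,39,-59,13,1],[0,0,-1.47,39,-59,13,1],[0,0,-1.47,39,-59,13,1],[0,0,-1.47,39,-59,13,1],[0,0,-1.47,39,-59,13,1],[0,0,-1.47,39,-59,13,1],[0,0,-1.47,39,-59,13,1],[0,0,-1.47,39,-59,13,1],[0,0,-1.47,39,-59,13,1],[0,0,-1.47,39,-59,13,1]]], "squeeze": 20}}

```text
t: 2.25
position: [0.4854, 0.2138, 0.32]
ee_rot: [3.141, -0.001, 1.45]
force: [1.0, 0.1, -0.3]
width: 0.0855
grip_force: 0.0
```

Request:
{"name": "drive_tool", "arguments": {"plan": [[[0,0,0,5,-8,0,1],[0,0,0,5,-8,0,1],[0,0,0,5,-8,0,1],[0,0,0,5,-8,0,1]]]}}

```text
t: 2.65
position: [0.5349, 0.1343, 0.3193]
ee_rot: [3.142, -0.0, 1.447]
force: [-0.5, 0.8, 0.2]
width: 0.0857
grip_force: 0.0
```

```bash
cat > w.py <<'E'
from h import *
import pickle,sys
c=manip.capture('wrist');s=manip.observe();pickle.dump((c,s),open('W.pkl','wb'));cv2.imwrite(f'pics/{sys.argv[1]}.png',c['pixels'])
print(s['t'],s['position'].round(4) if hasattr(s['position'],'round') else s['position'],s['ee_rot'],s['width'])
E
python3 w.py w1
```

```text
2.7 [0.5344 0.1357 0.3192] [-3.14116253e+00 -3.28790684e-04  1.44947403e+00] 0.08527664258340294
```

View pics/w1.png

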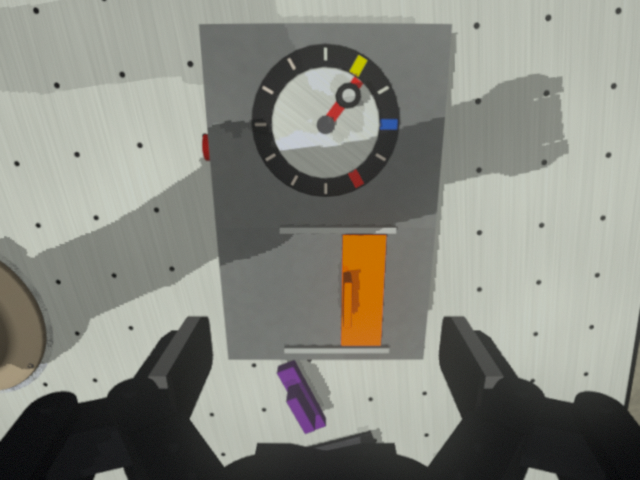

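The wrist view is clear: dial centre (326,124), knob (348,95), blue (389,125), shutter (363,290), tab (348,295).

```bash
cat > m1.py <<'E'
from h import *
import pickle
c,s=pickle.load(open('W.pkl','rb'));im=c['pixels'];hsv=cv2.cvtColor(im,cv2.COLOR_BGR2HSV);g=cv2.cvtColor(im,cv2.COLOR_BGR2GRAY)
def W(uv,z): uv=np.atleast_2d(uv); return toworld(c,uv,z=np.full(len(uv),z))
def circ(P):
    A=np.c_[P[:,:2],np.ones(len(P))]; x=np.linalg.lstsq(A,(P[:,:2]**2).sum(1),rcond=None)[0]; o=x[:2]/2; return o,np.sqrt(x[2]+o@o)
# radial edge search of black face's outer boundary
c0=np.array([326,124.]);pts=[]
for a in np.arange(0,2*np.pi,.05):
    r=np.arange(62,84,.25);p=c0+np.outer(r,[np.cos(a),np.sin(a)])
    v=cv2.remap(g,p[:,0].astype(np.float32),p[:,1].astype(np.float32),1).ravel().astype(float);d=v[8:]-v[:-8];k=d.argmax()
    if d[k]>25: pts.append(p[k+4])
pts=np.array(pts);P=W(pts,.102)
for _ in range(3):
    o,R=circ(P);e=abs(np.hypot(*(P[:,:2]-o).T)-R);P=P[e<max(2*np.median(e),1e-3)]
print('face',len(P),o.round(4),R.round(4))
for nm,lo,hi in [('blue',(108,120,60),(128,255,255)),('yellow',(24,120,60),(35,255,255)),('red',(0,150,60),(4,255,255))]:
    r,q=np.nonzero(cv2.inRange(hsv,lo,hi));P=W(np.c_[q,r],.102);d=np.hypot(*(P[:,:2]-o).T);P=P[(d>.05)&(d<.07)];m=P.mean(0);v=m[:2]-o
    print(nm,len(P),m.round(4),np.hypot(*v).round(4),np.degrees(np.arctan2(v[1],v[0])).round(2))
A=cloud(c,np.ones((480,640),bool));P=A[(A[:,2]>.148)&(A[:,2]<.156)&(np.hypot(*(A[:,:2]-o).T)<.06)]
k,kr=cv2.minEnclosingCircle(P[:,:2].astype(np.float32)*1000);v=np.array(k)/1000-o;print('knob',k,kr,len(P),P[:,2].mean(),np.hypot(*v),np.degrees(np.arctan2(v[1],v[0])))
m=cv2.inRange(hsv,(3,150,60),(22,255,255));r,q=np.nonzero(m);P=W(np.c_[q,r],.104);print('plate',cv2.minAreaRect(P[:,:2].astype(np.float32)*1000))
r,q=np.nonzero(m>0);ok=c['depth'][r,q]>0;T=cloud(c,m>0);T=T[(T[:,2]>.128)&(T[:,2]<.137)];print('tab',len(T),cv2.minAreaRect(T[:,:2].astype(np.float32)*1000),T[:,2].mean())
P=A[(A[:,2]>.094)&(A[:,2]<.107)&(A[:,1]>-.1)&(A[:,1]<.35)&(A[:,0]>.35)&(A[:,0]<.7)];print('panel',cv2.minAreaRect(P[:,:2].astype(np.float32)*1000))
P=A[(A[:,2]>.1045)&(A[:,2]<.109)&(A[:,1]>-.1)&(A[:,1]<.12)&(A[:,0]>.35)&(A[:,0]<.7)]
E
python3 m1.py
```

```text
face 116 [0.5444 0.1994] 0.068
blue 189 [0.6023 0.1921 0.102 ] 0.0584 -7.17
yellow 237 [0.5793 0.2458 0.102 ] 0.0581 53.02
red 152 [0.567  0.1455 0.102 ] 0.0585 -67.2
knob (565.4624633789062, 220.4322052001953) 10.085679054260254 517 0.1519179673904009 0.029816561243151775 44.962331897845736
plate ((570.9130859375, 98.8292236328125), (275.411865234375, 43.865562438964844), 83.05831909179688)
tab 386 ((545.5213012695312, 27.775630950927734), (50.5018310546875, 7.859787940979004), 83.71600341796875) 0.13334439401579706
panel ((533.9599609375, 114.65582275390625), (341.1004638671875, 221.62901306152344), 82.98332214355469)
```

Request:
{"name": "drive_tool", "arguments": {"plan": [[[0,0,0,1.5,4,-5,1],[0,0,0,3.1,8.5,-10,1],[0,0,0,3.1,8.5,-14,0.6],[0,0,0,3.1,8.5,-17,0.6],[0,0,0,3.1,8.5,-19.7,0.6],[0,0,0,3.1,8.5,-19.7,0.6],[0,0,0,3.1,8.5,-19.7,0.6],[0,0,0,3.1,8.5,-19.7,0.6]]]}}

```text
t: 3.5
position: [0.5665, 0.2212, 0.1242]
ee_rot: [3.139, -0.002, 1.45]
force: [-0.4, -0.1, 0.6]
width: 0.0514
grip_force: 0.0
```

```bash
python3 w.py w2
python3 - <<'E'
from h import *
for i in range(3): print(manip.observe()['position'])
E
```

```text
3.55 [0.5665 0.221  0.1244] [ 3.13906772e+00 -1.86270444e-03  1.45013396e+00] 0.05139847522090027
[0.56653147 0.22104462 0.12437558]
[0.56653147 0.22104462 0.12437558]
[0.56653147 0.22104462 0.12437558]
```

View pics/w2.png

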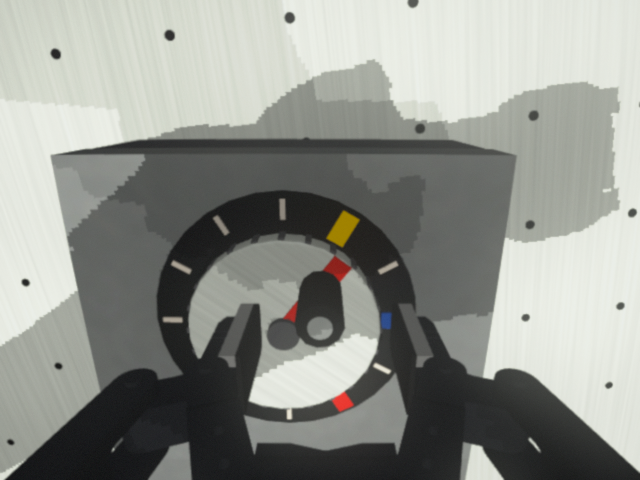

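The knob (320,325) is centred between the pads. Close on it.

Request:
{"name": "drive_tool", "arguments": {"plan": [[[0,0,0,0,0,0,0],[0,0,0,0,0,0,0],[0,0,0,0,0,0,0],[0,0,0,0,0,0,0],[0,0,0,0,0,0,0]]], "squeeze": 25}}

```text
t: 4.05
position: [0.5659, 0.2205, 0.1234]
ee_rot: [3.141, -0.001, 1.45]
force: [-2.5, -0.3, 7.4]
width: 0.0184
grip_force: 24.2
```

Run:
```python
import numpy as np
def seg(t0,ds,n,r=2.98):
    for d in np.linspace(ds/n,ds,n):
        a=np.radians([t0,t0+d]);print(f"[0,0,0,{r*(np.cos(a[1])-np.cos(a[0])):.2f},{r*(np.sin(a[1])-np.sin(a[0])):.2f},0,0]",end=', ')
    print('\n')
seg(45,-232,12);seg(45-232,-220,11);
```

```text
[0,0,0,0.58,-0.82,0,0], [0,0,0,0.85,-1.78,0,0], [0,0,0,0.80,-2.78,0,0], [0,0,0,0.41,-3.70,0,0], [0,0,0,-0.26,-4.44,0,0], [0,0,0,-1.14,-4.92,0,0], [0,0,0,-2.12,-5.09,0,0], [0,0,0,-3.11,-4.91,0,0], [0,0,0,-3.98,-4.42,0,0], [0,0,0,-4.64,-3.67,0,0], [0,0,0,-5.02,-2.74,0,0], [0,0,0,-5.06,-1.74,0,0], 

[0,0,0,0.30,0.99,0,0], [0,0,0,0.93,1.82,0,0], [0,0,0,1.79,2.38,0,0], [0,0,0,2.80,2.61,0,0], [0,0,0,3.83,2.49,0,0], [0,0,0,4.75,2.02,0,0], [0,0,0,5.46,1.26,0,0], [0,0,0,5.86,0.31,0,0], [0,0,0,5.92,-0.73,0,0], [0,0,0,5.61,-1.72,0,0], [0,0,0,4.99,-2.54,0,0],
```

Request:
{"name": "drive_tool", "arguments": {"plan": [[[0,0,0,0.58,-0.82,0,0],[0,0,0,0.85,-1.78,0,0],[0,0,0,0.8,-2.78,0,0],[0,0,0,0.41,-3.7,0,0],[0,0,0,-0.26,-4.44,0,0],[0,0,0,-1.14,-4.92,0,0],[0,0,0,-2.12,-5.09,0,0],[0,0,0,-3.11,-4.91,0,0],[0,0,0,-3.98,-4.42,0,0],[0,0,0,-4.64,-3.67,0,0],[0,0,0,-5.02,-2.74,0,0],[0,0,0,-5.06,-1.74,0,0]]]}}

```text
t: 5.25
position: [0.5133, 0.2019, 0.1232]
ee_rot: [-3.139, 0.001, 1.449]
force: [-4.9, -2.7, 14.9]
width: 0.0177
grip_force: 25.3
```

```bash
cat > dial.py <<'E'
# dial angle from wrist picture: knob top in depth cloud + yellow/blue/red marks
from h import *
import sys
c=manip.capture('scene');s=manip.observe()
o=np.array([.5444,.1994]);p=np.array(s['position'][:2])
v=p-o;print('tcp',np.round(s['position'],4),'r',np.hypot(*v).round(4),'world deg',np.degrees(np.arctan2(v[1],v[0])).round(1),'force',np.round(s['force'],1),'w',s['width'],'t',s['t'])
if len(sys.argv)>1: cv2.imwrite(f'pics/{sys.argv[1]}.png',cv2.resize(c['pixels'][130:230,300:420],None,fx=5,fy=5,interpolation=2))
E
python3 dial.py d1
```

```text
tcp [0.5137 0.2044 0.1232] r 0.0311 world deg 170.7 force [-6.3  1.4 17.1] w 0.017751392317095875 t 5.3
```

View pics/d1.png

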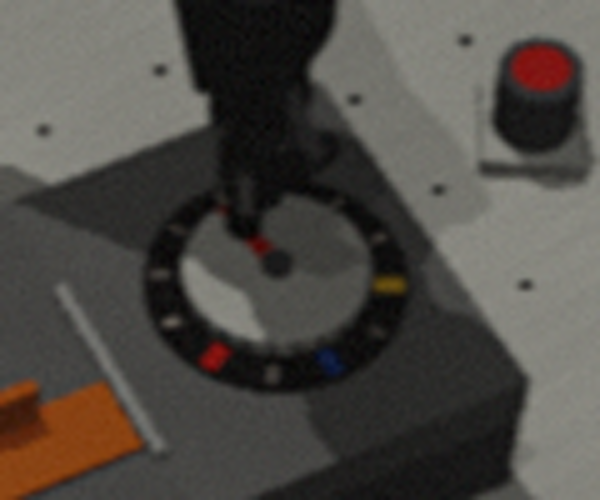

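The pointer has followed the hand and now stands opposite blue. I'll continue, lifting slightly to unload the vertical force.

Request:
{"name": "drive_tool", "arguments": {"plan": [[[0,0,0,0.3,0.99,0.05,0],[0,0,0,0.93,1.82,0.1,0],[0,0,0,1.79,2.38,0.15,0],[0,0,0,2.8,2.61,0.15,0],[0,0,0,3.83,2.49,0.15,0],[0,0,0,4.75,2.02,0.15,0],[0,0,0,5.46,1.26,0.15,0],[0,0,0,5.86,0.31,0.15,0],[0,0,0,5.92,-0.73,0.15,0],[0,0,0,5.61,-1.72,0.15,0],[0,0,0,4.99,-2.54,0.15,0],[0,0,0,4.99,-2.54,0.15,0]]]}}

```text
t: 6.5
position: [0.5625, 0.1771, 0.1235]
ee_rot: [-3.137, -0.001, 1.449]
force: [-6.3, 5.4, 1.0]
width: 0.0178
grip_force: 24.8
```

```bash
python3 dial.py d2; python3 w.py w3
python3 - <<'E'
import cv2
a=cv2.imread('pics/d2.png');b=cv2.imread('pics/w3.png');b=cv2.resize(b,None,fx=.6,fy=.6)
cv2.imwrite('pics/e2.png',cv2.hconcat([cv2.resize(a,(400,333))[:288],b]))
E
```

```text
tcp [0.5628 0.1773 0.1235] r 0.0287 world deg -50.2 force [-6.1  5.3  1.5] w 0.017787276362861926 t 6.55
6.6 [0.563  0.1775 0.1235] [-3.13809747e+00 -5.72506094e-04  1.44959904e+00] 0.017948750000759656
```

View pics/e2.png

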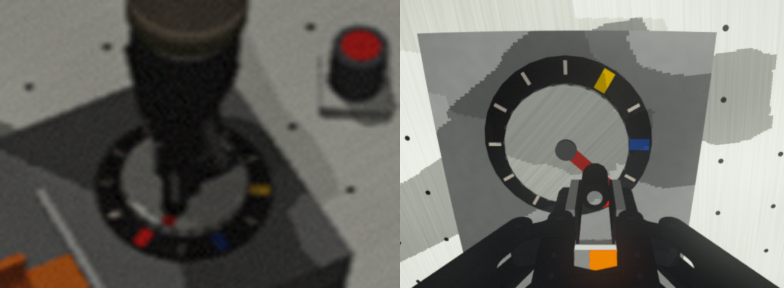

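The wrist view shows the red pointer about 20° short of red. I'll measure its angle from the red pixels near the hub.

```bash
cat > ang.py <<'E'
from h import *
import pickle
c,s=pickle.load(open('W.pkl','rb'));hsv=cv2.cvtColor(c['pixels'],cv2.COLOR_BGR2HSV)
def pix(lo,hi,z):
    r,q=np.nonzero(cv2.inRange(hsv,lo,hi));return toworld(c,np.c_[q,r],z=np.full(len(q),z))[:,:2]
o=np.array([.5444,.1994])
b=pix((108,120,60),(128,255,255),.102);d=np.hypot(*(b-o).T);b=b[(d>.045)&(d<.075)]
y=pix((22,120,60),(35,255,255),.102);d=np.hypot(*(y-o).T);y=y[(d>.045)&(d<.075)]
# centre from blue & yellow marks at radius 58.4, yaw -7.15deg
u=lambda a:.0584*np.array([np.cos(np.radians(a)),np.sin(np.radians(a))])
os=[m.mean(0)-u(a) for m,a in ((b,-7.15),(y,52.85)) if len(m)>20];o2=np.mean(os,0);print('centre',np.round(os,4))
p=pix((0,140,60),(5,255,255),.1155);d=np.hypot(*(p-o2).T)
for lo,hi in ((.008,.016),(.012,.022),(.04,.047)):
    k=p[(d>lo)&(d<hi)]
    if len(k)>8: v=k.mean(0)-o2;w=np.degrees(np.arctan2(v[1],v[0]));print(lo,len(k),'world',w.round(1),'dial(mod 2pi)',(-np.radians(w+7.15)).round(3))
E
python3 ang.py
```

```text
centre [[0.5441 0.1984]
 [0.5439 0.1984]]
0.008 322 world -47.2 dial(mod 2pi) 0.7
0.012 390 world -48.4 dial(mod 2pi) 0.719
0.04 26 world -45.2 dial(mod 2pi) 0.664
```

Request:
{"name": "drive_tool", "arguments": {"plan": [[[0,0,0,-0.2,-0.17,0,0],[0,0,0,-0.41,-0.32,0,0],[0,0,0,-0.64,-0.45,0,0],[0,0,0,-0.87,-0.56,0,0],[0,0,0,-0.87,-0.56,0,0],[0,0,0,-0.87,-0.56,0,0],[0,0,0,-0.87,-0.56,0,0],[0,0,0,-0.87,-0.56,0,0]]]}}

```text
t: 7.4
position: [0.5555, 0.1728, 0.1236]
ee_rot: [-3.14, -0.001, 1.45]
force: [-4.0, 7.8, -0.6]
width: 0.0182
grip_force: 24.6
```

```bash
python3 w.py w4; python3 ang.py;  python3 - <<'E'
import numpy as np
def seg(t0,ds,n,r=2.98):
    for d in np.linspace(ds/n,ds,n):
        a=np.radians([t0,t0+d]);print(f"[0,0,0,{r*(np.cos(a[1])-np.cos(a[0])):.2f},{r*(np.sin(a[1])-np.sin(a[0])):.2f},0,0]",end=', ')
    print('\n')
seg(-67,240,12);seg(173,220,11);
E
```

```text
7.45 [0.5555 0.1727 0.1236] [-3.14008879e+00 -1.31340805e-03  1.45020847e+00] 0.017813215287024918
centre [[0.5443 0.1984]
 [0.5439 0.1985]]
0.008 316 world -64.6 dial(mod 2pi) 1.003
0.012 383 world -65.3 dial(mod 2pi) 1.015
[0,0,0,0.87,0.56,0,0], [0,0,0,1.49,1.39,0,0], [0,0,0,1.79,2.38,0,0], [0,0,0,1.74,3.41,0,0], [0,0,0,1.33,4.37,0,0], [0,0,0,0.63,5.12,0,0], [0,0,0,-0.29,5.59,0,0], [0,0,0,-1.32,5.72,0,0], [0,0,0,-2.33,5.49,0,0], [0,0,0,-3.20,4.92,0,0], [0,0,0,-3.82,4.10,0,0], [0,0,0,-4.12,3.11,0,0], 

[0,0,0,0.05,-1.03,0,0], [0,0,0,0.46,-1.99,0,0], [0,0,0,1.16,-2.74,0,0], [0,0,0,2.09,-3.21,0,0], [0,0,0,3.11,-3.34,0,0], [0,0,0,4.12,-3.11,0,0], [0,0,0,4.99,-2.54,0,0], [0,0,0,5.61,-1.72,0,0], [0,0,0,5.92,-0.73,0,0], [0,0,0,5.86,0.31,0,0], [0,0,0,5.46,1.26,0,0],
```

Red stop held at about 7.29. Now anticlockwise.

Request:
{"name": "drive_tool", "arguments": {"plan": [[[0,0,0,0.87,0.56,0,0],[0,0,0,1.49,1.39,0,0],[0,0,0,1.79,2.38,0,0],[0,0,0,1.74,3.41,0,0],[0,0,0,1.33,4.37,0,0],[0,0,0,0.63,5.12,0,0],[0,0,0,-0.29,5.59,0,0],[0,0,0,-1.32,5.72,0,0],[0,0,0,-2.33,5.49,0,0],[0,0,0,-3.2,4.92,0,0],[0,0,0,-3.82,4.1,0,0],[0,0,0,-4.12,3.11,0,0]]]}}

```text
t: 8.65
position: [0.5133, 0.2024, 0.1237]
ee_rot: [-3.14, 0.0, 1.45]
force: [0.5, 2.1, -6.7]
width: 0.018
grip_force: 24.7
```

Request:
{"name": "drive_tool", "arguments": {"plan": [[[0,0,0,0.05,-1.03,0,0],[0,0,0,0.46,-1.99,0,0],[0,0,0,1.16,-2.74,0,0],[0,0,0,2.09,-3.21,0,0],[0,0,0,3.11,-3.34,0,0],[0,0,0,4.12,-3.11,0,0],[0,0,0,4.99,-2.54,0,0],[0,0,0,5.61,-1.72,0,0],[0,0,0,5.92,-0.73,0,0],[0,0,0,5.86,0.31,0,0],[0,0,0,5.46,1.26,0,0],[0,0,0,5.46,1.26,0,0]]]}}

```text
t: 9.85
position: [0.5693, 0.2156, 0.1236]
ee_rot: [-3.141, 0.001, 1.45]
force: [-2.7, -1.2, -1.5]
width: 0.0181
grip_force: 25.5
```

```bash
python3 w.py w5; python3 ang.py;  python3 - <<'E'
import numpy as np
def seg(t0,ds,n,r=2.98):
    for d in np.linspace(ds/n,ds,n):
        a=np.radians([t0,t0+d]);print(f"[0,0,0,{r*(np.cos(a[1])-np.cos(a[0])):.2f},{r*(np.sin(a[1])-np.sin(a[0])):.2f},0,0]",end=', ')
    print('\n')
seg(33,20,4);seg(53,-60,6)
E
```

```text
9.9 [0.5695 0.2154 0.1237] [-3.14090534e+00  4.90598909e-04  1.44995493e+00] 0.017533843059446837
centre [[0.5449 0.1981]
 [0.5438 0.1978]]
0.012 26 world 43.7 dial(mod 2pi) -0.888
0.04 290 world 29.9 dial(mod 2pi) -0.646
[0,0,0,-0.15,0.21,0,0], [0,0,0,-0.32,0.41,0,0], [0,0,0,-0.51,0.59,0,0], [0,0,0,-0.71,0.76,0,0], 

[0,0,0,0.39,-0.35,0,0], [0,0,0,0.71,-0.76,0,0], [0,0,0,0.95,-1.22,0,0], [0,0,0,1.11,-1.71,0,0], [0,0,0,1.18,-2.22,0,0], [0,0,0,1.16,-2.74,0,0],
```

Request:
{"name": "drive_tool", "arguments": {"plan": [[[0,0,0,-0.15,0.21,0,0],[0,0,0,-0.32,0.41,0,0],[0,0,0,-0.51,0.59,0,0],[0,0,0,-0.71,0.76,0,0],[0,0,0,-0.71,0.76,0,0],[0,0,0,-0.71,0.76,0,0],[0,0,0,-0.71,0.76,0,0],[0,0,0,-0.71,0.76,0,0]]]}}

```text
t: 10.7
position: [0.5624, 0.2237, 0.1238]
ee_rot: [-3.141, -0.0, 1.45]
force: [-0.8, 0.9, -5.4]
width: 0.0176
grip_force: 25.1
```

```bash
python3 w.py w6; python3 ang.py
```

```text
10.75 [0.5624 0.2236 0.1237] [-3.14127198e+00 -2.22710220e-04  1.45006027e+00] 0.018043537465986716
centre [[0.5442 0.1976]
 [0.5438 0.1977]]
0.04 297 world 49.8 dial(mod 2pi) -0.993
```

View pics/w6.png

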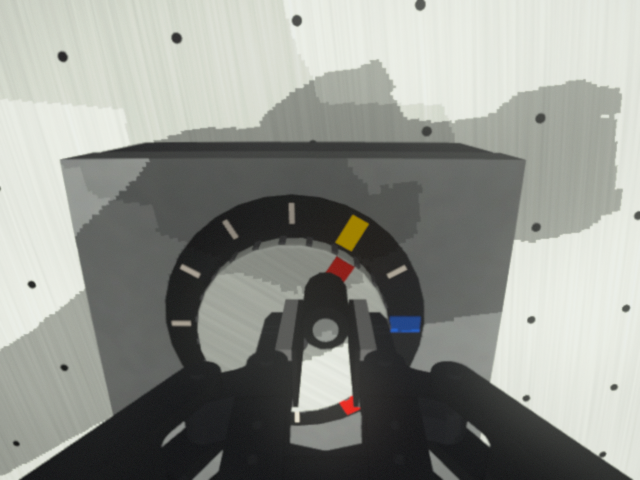

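The pointer (341,268) lines up with yellow (352,232). Next, clockwise to blue.

Request:
{"name": "drive_tool", "arguments": {"plan": [[[0,0,0,0.39,-0.35,0,0],[0,0,0,0.71,-0.76,0,0],[0,0,0,0.95,-1.22,0,0],[0,0,0,1.11,-1.71,0,0],[0,0,0,1.18,-2.22,0,0],[0,0,0,1.16,-2.74,0,0],[0,0,0,1.16,-2.74,0,0],[0,0,0,1.16,-2.74,0,0],[0,0,0,1.16,-2.74,0,0],[0,0,0,1.16,-2.74,0,0]]]}}

```text
t: 11.75
position: [0.573, 0.1951, 0.1237]
ee_rot: [-3.139, 0.001, 1.449]
force: [-7.0, -0.1, -0.8]
width: 0.0177
grip_force: 25.5
```

```bash
python3 w.py w7; python3 ang.py
```

```text
11.8 [0.573  0.195  0.1236] [-3.13917822e+00  8.21374298e-04  1.44931955e+00] 0.017687528396187185
centre [[0.5438 0.198 ]
 [0.5437 0.1981]]
0.008 319 world -7.4 dial(mod 2pi) 0.004
0.012 371 world -8.1 dial(mod 2pi) 0.017
0.04 245 world -9.0 dial(mod 2pi) 0.033
```

Request:
{"name": "drive_tool", "arguments": {"plan": [[[0,0,0,0,0,0,0.6],[0,0,0,0,0,0,0.6],[0,0,0,0,0,0,0.6],[0,0,0,0,0,3,0.6],[0,0,0,0,0,6,0.6],[0,0,0,-1,-5,6,0.6],[0,0,0,-2,-10,6,0.6],[0,0,0,-2.8,-15,6,0.6],[0,0,0,-2.8,-16.8,5,0.6],[0,0,0,-2.8,-16.8,5,0.6],[0,0,0,-2.8,-16.8,5,0.6]]]}}

```text
t: 12.9
position: [0.5467, 0.0278, 0.1741]
ee_rot: [3.141, -0.0, 1.449]
force: [0.9, 0.8, -0.6]
width: 0.0511
grip_force: 0.0
```

```bash
python3 w.py w8
python3 - <<'E'
from h import *
import pickle
c,s=pickle.load(open('W.pkl','rb'));hsv=cv2.cvtColor(c['pixels'],cv2.COLOR_BGR2HSV)
m=cv2.inRange(hsv,(3,150,60),(22,255,255))>0;T=cloud(c,m);T=T[(T[:,2]>.127)&(T[:,2]<.140)]
print(len(T),cv2.minAreaRect(T[:,:2].astype(np.float32)*1000),T[:,2].mean())
c=manip.capture('scene');cv2.imwrite('pics/s8.png',c['pixels'])
A=cloud(c,np.ones((480,640),bool));o=np.array([.5415,.197]);P=A[(A[:,2]>.145)&(A[:,2]<.156)&(np.hypot(*(A[:,:2]-o).T)<.045)];v=P.mean(0)[:2]-o;print('knob',len(P),np.degrees(np.arctan2(v[1],v[0])))
E
```

```text
12.95 [0.5468 0.0288 0.174 ] [ 3.14079617e+00 -5.77448895e-04  1.45033941e+00] 0.051201510712678096
1204 ((544.8495483398438, 28.139848709106445), (50.105247497558594, 7.441068172454834), 83.01880645751953) 0.13332297536030824
knob 44 -15.980971440467552
```

Request:
{"name": "drive_tool", "arguments": {"plan": [[[0,0,0,-0.15,0,-3,0.6],[0,0,0,-0.15,0,-5,0.6],[0,0,0,-0.15,0,-6.3,0.6],[0,0,0,-0.15,0,-6.3,0.6],[0,0,0,-0.15,0,-6.3,0],[0,0,0,-0.15,0,-6.3,0],[0,0,0,-0.15,0,-6.3,0],[0,0,0,-0.15,0,-6.3,0],[0,0,0,-0.15,0,-6.3,0],[0,0,0,-0.15,0,-6.3,0]]]}}

```text
t: 14.0
position: [0.5449, 0.0279, 0.1112]
ee_rot: [3.141, -0.0, 1.45]
force: [-0.7, 0.2, 4.5]
width: -0.0001
grip_force: 2.4
```

Request:
{"name": "drive_tool", "arguments": {"plan": [[[0,0,0,-0.99,0.12,0,0],[0,0,0,-1.98,0.25,0,0],[0,0,0,-2.98,0.37,0,0],[0,0,0,-3.97,0.5,0,0],[0,0,0,-4.96,0.62,0,0],[0,0,0,-5.6,0.7,0,0],[0,0,0,-5.95,0.74,0,0],[0,0,0,-5.95,0.74,0,0],[0,0,0,-5.95,0.74,0,0],[0,0,0,-5.95,0.74,0,0]]]}}

```text
t: 15.0
position: [0.484, 0.0355, 0.1111]
ee_rot: [-3.141, -0.0, 1.45]
force: [-0.8, 1.6, 10.1]
width: 0.0002
grip_force: 4.7
```

Width 0 is suspicious, so I'll look.

```bash
python3 w.py w9
python3 - <<'E'
from h import *
c=manip.capture('scene');s=manip.observe();print(s['width'],s['grip_force'],s['force'])
a=cv2.imread('pics/w9.png');cv2.imwrite('pics/e9.png',cv2.hconcat([cv2.resize(a,(400,300)),cv2.resize(c['pixels'][150:270,240:400],(400,300))]))
E
```

```text
15.05 [0.484  0.0356 0.1111] [-3.14078718e+00 -4.33708965e-04  1.45005984e+00] 0.0002561440341022352
-0.00018455089287726083 4.760105354998814 [-2.14414254  1.51382917  9.5429708 ]
```

View pics/e9.png

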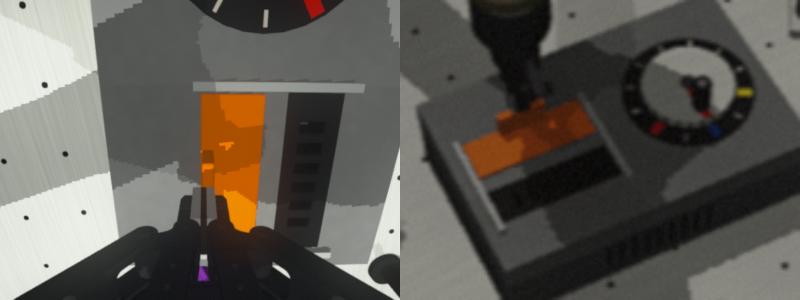

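The shutter is open and the black slot strip is uncovered (right of the plate in the wrist view). Release, rise, and measure the socket from above.

Request:
{"name": "drive_tool", "arguments": {"plan": [[[0,0,0,0,0,0,0.4],[0,0,0,0,0,0,0.4],[0,0,0,0,0,0,0.4],[0,0,0,0,0,4,0.4],[0,0,0,1,-2,8,0.4],[0,0,0,4,-4,11,0.6],[0,0,0,6,-5,13,0.6],[0,0,0,6,-5,13,0.6],[0,0,0,6,-5,13,0.6],[0,0,0,6,-5,13,0.6]]]}}

```text
t: 16.1
position: [0.5433, -0.014, 0.2395]
ee_rot: [-3.139, 0.0, 1.45]
force: [0.3, 0.3, -0.5]
width: 0.0514
grip_force: 0.0
```

```bash
python3 w.py w10
python3 - <<'E'
from h import *
import pickle
c,s=pickle.load(open('W.pkl','rb'));hsv=cv2.cvtColor(c['pixels'],cv2.COLOR_BGR2HSV);g=cv2.cvtColor(c['pixels'],cv2.COLOR_BGR2GRAY)
m=cv2.inRange(hsv,(3,150,60),(22,255,255))>0;T=cloud(c,m);k=(T[:,2]>.128)&(T[:,2]<.140)
print('tab',cv2.minAreaRect(T[k][:,:2].astype(np.float32)*1000))
# rectify the panel plane around the predicted socket, controller axes
yaw=np.radians(-7.1);so=np.array([.5625,.0247]);R=np.array([[np.cos(yaw),-np.sin(yaw)],[np.sin(yaw),np.cos(yaw)]])
X,Y=np.meshgrid(np.arange(-50,50,.25),np.arange(80,-80,-.25))
P=np.c_[(np.c_[X.ravel(),Y.ravel()]/1000)@R.T+so,np.full(X.size,.100)]
uv=proj(c,P).astype(np.float32).reshape(X.shape+(2,))
t=cv2.remap(c['pixels'],uv[...,0],uv[...,1],1);cv2.imwrite('pics/rect.png',cv2.resize(t,(400,640))[20:620])
gg=cv2.cvtColor(t,cv2.COLOR_BGR2GRAY).astype(float)
E
```

```text
16.15 [ 0.5434 -0.014   0.2395] [-3.13863624e+00  2.73061360e-04  1.45050664e+00] 0.05116402723955255
tab ((500.40185546875, 32.963226318359375), (49.623069763183594, 8.07748031616211), 83.1914291381836)
```

View pics/rect.png

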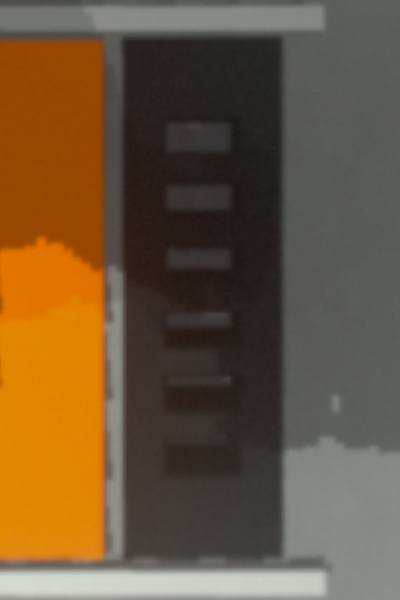

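The strip and slots fit the prediction to within 0.6 mm, but the plate's right edge is only about 5 mm left of the strip. The shutter is therefore about 46 mm open: releasing it pushed it back. I'll straddle the tab with open fingers and push it home.

Request:
{"name": "drive_tool", "arguments": {"plan": [[[0,0,0,-2.2,2.3,-2,0.6],[0,0,0,-4.3,4.6,-5,0.6],[0,0,0,-4.3,4.6,-9,0.6],[0,0,0,-4.3,4.6,-12,0.6],[0,0,0,-4.3,4.6,-13.1,0.6],[0,0,0,-4.3,4.6,-13.1,0.6],[0,0,0,-4.3,4.6,-13.1,0.6]]]}}

```text
t: 16.85
position: [0.5023, 0.0311, 0.1103]
ee_rot: [3.142, 0.0, 1.449]
force: [0.2, 0.3, 0.4]
width: 0.0511
grip_force: 0.0
```

Request:
{"name": "drive_tool", "arguments": {"plan": [[[0,0,0,-0.6,0.07,0,0.6],[0,0,0,-1.2,0.15,0,0.6],[0,0,0,-1.8,0.22,0,0.6],[0,0,0,-2.3,0.28,0,0.6],[0,0,0,-2.8,0.34,0,0.6],[0,0,0,-3.2,0.39,0,0.6],[0,0,0,-3.5,0.43,0,0.6],[0,0,0,-3.6,0.44,0,0.6],[0,0,0,-3.6,0.44,0,0.6]]]}}

```text
t: 17.75
position: [0.4661, 0.0357, 0.1098]
ee_rot: [-3.142, 0.0, 1.45]
force: [0.4, 0.7, 0.9]
width: 0.0512
grip_force: 0.0
```

```bash
python3 w.py w11
cat > shut.py <<'E'
from h import *
import pickle
c,s=pickle.load(open('W.pkl','rb'));print(np.round(s['force'],1))
yaw=np.radians(-7.1);so=np.array([.5631,.0249]);R=np.array([[np.cos(yaw),-np.sin(yaw)],[np.sin(yaw),np.cos(yaw)]])
hsv=cv2.cvtColor(c['pixels'],cv2.COLOR_BGR2HSV);r,q=np.nonzero(cv2.inRange(hsv,(3,150,60),(22,255,255)))
L=(toworld(c,np.c_[q,r],z=np.full(len(q),.104))[:,:2]-so)@R*1000
k=(L[:,1]>40)&(L[:,1]<58);print('plate edges x',np.percentile(L[k,0],[1,99]).round(1),'travel',(22-np.percentile(L[k,0],99)).round(1))
E
python3 shut.py
```

```text
17.8 [0.4663 0.0357 0.1098] [3.14142136e+00 5.40656762e-05 1.44982588e+00] 0.05159472952724993
[ 1.  -0.3  0.5]
plate edges x [-68.1 -24.7] travel 46.7
```

Run:
```python
from h import *
import pickle
c,s=pickle.load(open('W.pkl','rb'))
A=cloud(c,np.ones((480,640),bool));T=np.array(s['position']);yaw=np.radians(-7.1);R=np.array([[np.cos(yaw),-np.sin(yaw)],[np.sin(yaw),np.cos(yaw)]])
L=np.c_[(A[:,:2]-T[:2])@R,A[:,2]]*1000
for lo in range(106,180,6):
    k=(L[:,2]>lo)&(L[:,2]<lo+6)&(abs(L[:,0])<80)&(abs(L[:,1])<40);
    if k.sum(): h,_=np.histogram(L[k,0],np.arange(-80,81,10));print(lo,h)
c=manip.capture('side');cv2.imwrite('pics/side11.png',cv2.resize(c['pixels'][180:260,240:350],None,fx=7,fy=7,interpolation=2))
```

```text
106 [  0   0   0   0   0   0   0   0   0   0 108 412 402 632 742 158]
112 [  0   0   0   0   0   0   0   0   0   0  68 246   0   0   0   0]
118 [  0   0   0   0   0   0   0   0   0   0  58 198   0   0   0   0]
124 [  0   0   0   0   0   0   0   0   0   0  61 195   0   0   0   0]
130 [   0    0    0    0    0    9    0    0    0    0   47 1045    0    0
    0    0]
136 [  0   0   0   0  13 178   0   0   0   0 165  29   0   0   0   0]
142 [  0   0   0   0 122 278   0   0   0   0 222 165   2   0   0   0]
148 [  0   0   0   0 140 319   0   0   0   0 252 205  11   0   0   0]
154 [  0   0   0   0 183 358   0   0   0   0 282 212   8   0   0   0]
160 [  0   0   0   0 197 390   0   0   0   0 329 263  12   0   0   0]
166 [  0   0   0   0  78 469   0   0   0   0 383 159   2   0   0   0]
172 [  0   0   0  28 110 592   0   0   0   0 536 204  35   0   0   0]
178 [  0   0  71 391 480 220   0   0   0   0 106 527 393 115   0   0]
```

View pics/side11.png

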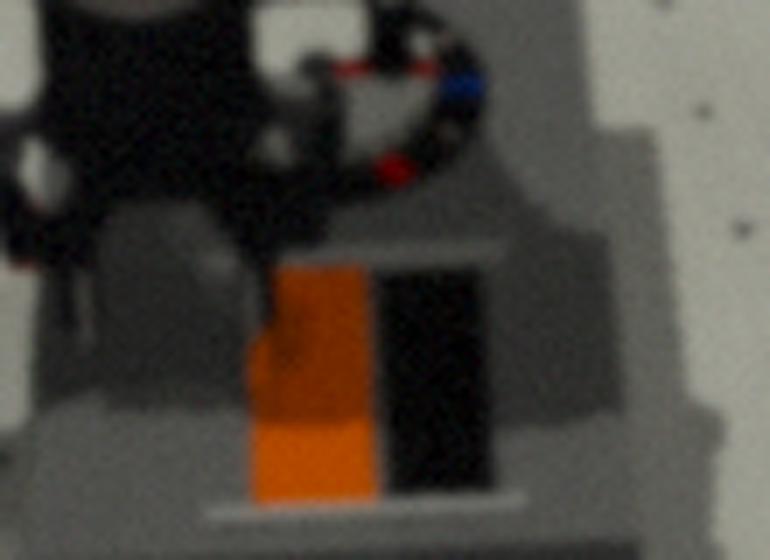

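The fingertips sit about 134 mm high at this opening, just over the tab, so they passed it without touching. Go to the +x side, close the fingers so the tips come down, then push.

Request:
{"name": "drive_tool", "arguments": {"plan": [[[0,0,0,0,0,4,0.6],[0,0,0,3,-0.37,5,0],[0,0,0,6.2,-0.77,5,0],[0,0,0,6.2,-0.77,5,0],[0,0,0,6.2,-0.77,5,0],[0,0,0,6.2,-0.77,3,0],[0,0,0,6.2,-0.77,1,0],[0,0,0,6.2,-0.77,0.3,0],[0,0,0,6.2,-0.77,0,0],[0,0,0,6.2,-0.77,0,0]]]}}

```text
t: 18.85
position: [0.5277, 0.0279, 0.1098]
ee_rot: [-3.141, 0.0, 1.45]
force: [-0.6, -0.4, 0.1]
width: 0.0003
grip_force: 0.0
```

Request:
{"name": "drive_tool", "arguments": {"plan": [[[0,0,0,-0.4,0.05,0,0],[0,0,0,-0.8,0.1,0,0],[0,0,0,-1.2,0.15,0,0],[0,0,0,-1.6,0.2,0,0],[0,0,0,-2.0,0.25,0,0],[0,0,0,-2.0,0.25,0,0]]]}}

```text
t: 19.45
position: [0.5077, 0.0306, 0.11]
ee_rot: [3.142, -0.0, 1.45]
force: [-0.4, -0.3, 0.8]
width: 0.0001
grip_force: 0.0
```

```bash
python3 w.py w12;python3 shut.py
```

```text
19.5 [0.5079 0.0306 0.1099] [-3.14156330e+00 -1.04112292e-04  1.45000247e+00] -0.00029770828486059994
[-0.3 -0.1  0.3]
plate edges x [-69.8 -26.7] travel 48.7
```

Request:
{"name": "drive_tool", "arguments": {"plan": [[[0,0,0,-0.4,0.05,0,0],[0,0,0,-0.8,0.1,0,0],[0,0,0,-1.1,0.14,0,0],[0,0,0,-1.3,0.16,0,0],[0,0,0,-1.3,0.16,0,0]]]}}

```text
t: 20.0
position: [0.4956, 0.0321, 0.1099]
ee_rot: [3.14, -0.0, 1.45]
force: [2.6, 0.2, -0.4]
width: -0.0002
grip_force: 1.5
```

```bash
python3 w.py w13;python3 shut.py
```

```text
20.05 [0.4955 0.0321 0.1099] [ 3.14078110e+00 -3.76726701e-05  1.44984801e+00] 0.0003478030340796984
[ 2.9  0.3 -0.7]
plate edges x [-81.7 -38.6] travel 60.6
```

The shutter is fully open at 60 mm. Back off, rise, and fly over the plug.

Request:
{"name": "drive_tool", "arguments": {"plan": [[[0,0,0,0.6,-0.07,0,0],[0,0,0,1,-0.12,0,0],[0,0,0,1,-0.12,4,0],[0,0,0,0.8,-1,9,0],[0,0,-0.15,0,-6,13,0.4],[0,0,-0.3,-1,-11,13,0.6],[0,0,-0.45,-2,-16,13,0.6],[0,0,-0.6,-3,-21,13,0.6],[0,0,-0.75,-3.7,-26,13,0.6],[0,0,-0.9,-3.7,-31,13,0.6],[0,0,-1.05,-3.7,-34.2,13,0.6],[0,0,-1.2,-3.7,-34.2,13,0.6]]]}}

```text
t: 21.25
position: [0.4561, -0.3173, 0.2406]
ee_rot: [3.137, 0.001, 0.235]
force: [-0.0, 1.1, 0.8]
width: 0.051
grip_force: 0.0
```

Request:
{"name": "drive_tool", "arguments": {"plan": [[[0,0,-0.05,0,0,0,0.6],[0,0,-0.05,0,0,0,0.6],[0,0,-0.05,0,0,0,0.6]]]}}

```text
t: 21.55
position: [0.458, -0.3096, 0.2395]
ee_rot: [-3.141, 0.001, 0.202]
force: [0.6, -0.2, 0.0]
width: 0.0516
grip_force: 0.0
```

```bash
python3 w.py w14
cat > plug.py <<'E'
from h import *
import pickle
c,s=pickle.load(open('W.pkl','rb'));hsv=cv2.cvtColor(c['pixels'],cv2.COLOR_BGR2HSV)
m=cv2.inRange(hsv,(45,90,30),(80,255,255))
r,q=np.nonzero(m);P=toworld(c,np.c_[q,r],z=np.full(len(q),.053));print('flange plane',cv2.minAreaRect(P[:,:2].astype(np.float32)*1000))
P=cloud(c,m>0);P=P[(P[:,2]>.048)&(P[:,2]<.058)];print('flange',len(P),cv2.minAreaRect(P[:,:2].astype(np.float32)*1000),P[:,2].mean())
A=cloud(c,np.ones((480,640),bool));k=(A[:,2]>.079)&(A[:,2]<.089)&(np.hypot(A[:,0]-.497,A[:,1]+.302)<.05);print('rib',k.sum(),cv2.minAreaRect(A[k][:,:2].astype(np.float32)*1000),A[k][:,2].mean())
E
python3 plug.py
```

```text
21.6 [ 0.4582 -0.3095  0.2397] [-3.14112421e+00  3.48195814e-04  2.02066836e-01] 0.05113453897125333
flange plane ((497.9306640625, -300.14202880859375), (108.88224029541016, 25.91826057434082), 11.305952072143555)
flange 2241 ((497.76361083984375, -300.1625671386719), (109.21611785888672, 25.975858688354492), 11.336219787597656) 0.05386971951996107
rib 1521 ((498.1708984375, -300.11083984375), (59.43056106567383, 15.882699966430664), 12.002251625061035) 0.08374532950284082
```

Plug at (498.0, −300.2), yaw 0.198, size 109×26 mm and top at z 53 mm, all as specified. Grasp it.

Request:
{"name": "drive_tool", "arguments": {"plan": [[[0,0,0,2,0.5,-3,0.6],[0,0,0,3.99,0.93,-7,0.6],[0,0,0,3.99,0.93,-11,0.6],[0,0,0,3.99,0.93,-15,0.6],[0,0,0,3.99,0.93,-17.5,0.6],[0,0,0,3.99,0.93,-18.2,0.6],[0,0,0,3.99,0.93,-18.2,0.6],[0,0,0,3.99,0.93,-18.2,0],[0,0,0,3.99,0.93,-18.2,0],[0,0,0,3.99,0.93,-18.2,0],[0,0,0,3.99,0.93,-18.2,0],[0,0,0,3.99,0.93,-18.2,0]]], "squeeze": 60}}

```text
t: 22.8
position: [0.4988, -0.3007, 0.0593]
ee_rot: [3.141, -0.002, 0.2]
force: [-0.7, 1.6, 6.5]
width: 0.013
grip_force: 58.6
```

Request:
{"name": "drive_tool", "arguments": {"plan": [[[0,0,0,0,0,2,0],[0,0,0,0,0,4.5,0],[0,0,0,0,0,8,0],[0,0,0.1,0,2,12,0],[0,0,0.24,1,6,13,0],[0,0,0.38,2,10,13,0],[0,0,0.52,3,14,13,0],[0,0,0.66,4,18,13,0],[0,0,0.8,5,22,13,0],[0,0,0.94,6,26,13,0],[0,0,1.08,6.5,30,13,0],[0,0,1.22,6.5,32.6,13,0]]]}}

```text
t: 24.0
position: [0.5635, 0.029, 0.1884]
ee_rot: [3.141, -0.001, 1.429]
force: [0.4, -1.0, -1.0]
width: 0.0125
grip_force: 58.7
```

Request:
{"name": "drive_tool", "arguments": {"plan": [[[0,0,0.028,0,0,-1,0],[0,0,0.028,0,0,-2,0],[0,0,0.028,0,0,-2,0],[0,0,0.028,0,0,-2,0]]]}}

```text
t: 24.4
position: [0.5629, 0.0244, 0.1679]
ee_rot: [-3.141, 0.001, 1.445]
force: [1.3, -0.5, -0.7]
width: 0.0128
grip_force: 58.7
```

```bash
python3 w.py w15
python3 - <<'E'
from h import *
import pickle
c,s=pickle.load(open('W.pkl','rb'));hsv=cv2.cvtColor(c['pixels'],cv2.COLOR_BGR2HSV)
T=np.array(s['position']);print(np.round(s['force'],1),s['grip_force'])
m=cv2.inRange(hsv,(45,90,30),(80,255,255))
zt=T[2]-.0243+.018
P=cloud(c,m>0);P=P[abs(P[:,2]-zt)<.006];print(len(P),P[:,2].mean(),zt,cv2.minAreaRect(P[:,:2].astype(np.float32)*1000))
r=[]
a=np.radians(83);v=(P[:,:2]-T[:2])*1000;L=np.c_[v@[np.cos(a),np.sin(a)],v@[-np.sin(a),np.cos(a)]];print('tool frame extents',np.percentile(L,[.5,99.5],axis=0).round(1))
E
```

```text
24.45 [0.5631 0.0244 0.168 ] [3.14143104e+00 4.61356786e-04 1.44553809e+00] 0.01291114172670696
[ 0.1 -0.1 -1.9] 58.74879224225879
4624 0.16244306684088186 0.16174418274620003 ((562.9852294921875, 22.69195556640625), (109.74577331542969, 26.15426254272461), 82.656982421875)
tool frame extents [[-55.3 -13.2]
 [ 53.   12.6]]
```

Request:
{"name": "drive_tool", "arguments": {"plan": [[[0,0,0.005,0.04,0.16,-1,0],[0,0,0.005,0.04,0.16,-1.7,0],[0,0,0.005,0.04,0.16,-1.7,0],[0,0,0.005,0.04,0.16,-1.7,0]]]}}

```text
t: 24.85
position: [0.5632, 0.0268, 0.1504]
ee_rot: [-3.141, 0.0, 1.452]
force: [0.1, -0.1, -1.8]
width: 0.0128
grip_force: 58.7
```

```bash
python3 w.py w16
cat > fit.py <<'E'
from h import *
import pickle
c,s=pickle.load(open('W.pkl','rb'));hsv=cv2.cvtColor(c['pixels'],cv2.COLOR_BGR2HSV)
T=np.array(s['position']);print(np.round(s['force'],1))
m=cv2.inRange(hsv,(45,90,30),(80,255,255));zt=T[2]-.0243+.018
P=cloud(c,m>0);P=P[abs(P[:,2]-zt)<.006];rc=cv2.minAreaRect(P[:,:2].astype(np.float32)*1000);print('plug',rc,P[:,2].mean(),zt)
yaw=np.radians(-7.05);so=np.array([.5631,.0249]);R=np.array([[np.cos(yaw),-np.sin(yaw)],[np.sin(yaw),np.cos(yaw)]])
print('plug rel old socket, ctrl axes',((np.array(rc[0])/1000-so)@R*1000).round(2))
x=np.arange(-50,50,.25);y=np.arange(90,-90,-.25);X,Y=np.meshgrid(x,y)
Q=np.c_[(np.c_[X.ravel(),Y.ravel()]/1000)@R.T+so,np.full(X.size,.100)];uv=proj(c,Q).astype(np.float32).reshape(X.shape+(2,))
t=cv2.cvtColor(cv2.remap(c['pixels'],uv[...,0],uv[...,1],1),cv2.COLOR_BGR2GRAY).astype(float);t=cv2.GaussianBlur(t,(5,5),0)
for yy in (60,55,50,40):   # left edge / right edge of strip
    row=t[np.abs(y-yy).argmin()-4:np.abs(y-yy).argmin()+5].mean(0);d=np.gradient(row)
    f=lambda lo,hi,sg:(lambda k:(x[k][np.argmax(sg*d[k])],round(float((sg*d[k]).max()),1)))(np.where((x>lo)&(x<hi))[0])
    print(yy,'left',f(-24,-16,-1),'right',f(16,24,1))
for xx in (-12,0,12):
    col=t[:,np.abs(x-xx).argmin()-4:np.abs(x-xx).argmin()+5].mean(1);d=np.gradient(col)
    k=np.where((y>60)&(y<70))[0];j=k[np.argmin(d[k])];k2=np.where((y<-60)&(y>-70))[0];j2=k2[np.argmax(d[k2])];print(xx,'top end',y[j],d[j].round(1),'bottom',y[j2],d[j2].round(1))
E
python3 fit.py
```

```text
24.9 [0.5634 0.0268 0.1507] [-3.14135126e+00  2.46568447e-04  1.45246791e+00] 0.01251836474265638
[-0.1  0.6 -2. ]
plug ((563.5018310546875, 25.2403564453125), (109.47978973388672, 26.077545166015625), 83.26085662841797) 0.1450247496470872 0.14437882758303433
plug rel old socket, ctrl axes [0.36 0.39]
60 left (np.float64(-20.0), 9.4) right (np.float64(20.0), 10.1)
55 left (np.float64(-20.0), 8.9) right (np.float64(20.0), 10.1)
50 left (np.float64(-20.25), 8.2) right (np.float64(20.0), 7.6)
40 left (np.float64(-20.0), 14.9) right (np.float64(20.0), 8.1)
-12 top end 65.75 -13.1 bottom -61.0 0.5
0 top end 65.75 -13.1 bottom -69.0 0.5
12 top end 65.5 -16.3 bottom -65.0 0.4
```

Alignment is within 0.4 mm and 0.3°. Descend gently.

Request:
{"name": "drive_tool", "arguments": {"plan": [[[0,0,-0.004,-0.03,0,-0.4,0],[0,0,-0.004,-0.03,0,-0.8,0],[0,0,-0.004,-0.03,0,-1.2,0],[0,0,-0.004,-0.03,0,-1.5,0],[0,0,-0.004,-0.03,0,-1.5,0]]]}}

```text
t: 25.4
position: [0.5629, 0.027, 0.1353]
ee_rot: [-3.141, 0.0, 1.449]
force: [0.1, -0.6, -1.1]
width: 0.0125
grip_force: 58.7
```

Blades are entering the slots with no force. Continue to flush.

Request:
{"name": "drive_tool", "arguments": {"plan": [[[0,0,0,0,0,-0.4,0],[0,0,0,0,0,-0.8,0],[0,0,0,0,0,-1.1,0],[0,0,0,0,0,-1.3,0],[0,0,0,0,0,-1.4,0],[0,0,0,0,0,-1.4,0]]]}}

```text
t: 26.0
position: [0.5634, 0.027, 0.1242]
ee_rot: [3.14, -0.002, 1.448]
force: [-8.6, 0.1, 31.7]
width: 0.0127
grip_force: 64.0
```

```bash
python3 w.py w17; python3 fit.py | head -3; python3 shut.py
```

```text
26.05 [0.5633 0.027  0.1242] [ 3.14046721e+00 -2.04936612e-03  1.44834503e+00] 0.012161970644824022
[-8.2  0.8 31.3]
plug ((563.252197265625, 25.182674407958984), (110.02920532226562, 26.156660079956055), 83.01148223876953) 0.11914958206652158 0.11786874635260014
plug rel old socket, ctrl axes [0.12 0.3 ]
[-8.2  0.8 31.3]
plate edges x [-81.9 -38.4] travel 60.4
```

Flush at the predicted height with 31 N. Relax, release, rise and verify.

Request:
{"name": "drive_tool", "arguments": {"plan": [[[0,0,0,0,0,0.25,0],[0,0,0,0,0,0.25,0],[0,0,0,0,0,0.25,0.45],[0,0,0,0,0,0.25,0.45],[0,0,0,0,0,0.25,0.45],[0,0,0,0,0,0.25,0.45],[0,0,0,0,0,0.25,0.45],[0,0,0,0,0,3,0.45],[0,0,0,0,0,7,0.45],[0,0,0,0,0,11,0.45],[0,0,0,0,-3,15,0.45],[0,0,0,0,-6,18,0.45]]]}}

```text
t: 27.25
position: [0.5635, -0.0331, 0.3042]
ee_rot: [3.14, -0.0, 1.451]
force: [0.3, -0.5, -0.3]
width: 0.0384
grip_force: 0.0
```

Request:
{"name": "drive_tool", "arguments": {"plan": [[[0,0,0,-2,5,0,0.45],[0,0,0,-2,5,0,0.45],[0,0,0,-2,5,0,0.45]]]}}

```text
t: 27.55
position: [0.5427, 0.0182, 0.3019]
ee_rot: [-3.141, -0.001, 1.451]
force: [-0.3, -0.0, 0.7]
width: 0.0383
grip_force: 0.0
```

```bash
python3 w.py w18; python3 shut.py; python3 ang.py
python3 - <<'E'
from h import *
import pickle
c,s=pickle.load(open('W.pkl','rb'));hsv=cv2.cvtColor(c['pixels'],cv2.COLOR_BGR2HSV)
m=cv2.inRange(hsv,(45,90,30),(80,255,255));P=cloud(c,m>0);k=np.hypot(P[:,0]-.563,P[:,1]-.025)<.07;P=P[k]
A=np.c_[P[:,:2]-P[:,:2].mean(0),np.ones(len(P))];P2=P[abs(P[:,2]-np.median(P[:,2]))<.004];A=np.c_[P2[:,:2]-P2[:,:2].mean(0),np.ones(len(P2))]
print('flange top z, tilt',np.linalg.lstsq(A,P2[:,2],rcond=None)[0].round(4),cv2.minAreaRect(P2[:,:2].astype(np.float32)*1000))
C=cloud(c,np.ones((480,640),bool));k=(C[:,2]>.09)&(C[:,2]<.104)&(C[:,0]>.59)&(C[:,0]<.63)&(C[:,1]>-.02)&(C[:,1]<.08);print('panel z',np.median(C[k][:,2]))
E
```

```text
27.6 [0.5431 0.0173 0.3018] [3.14149560e+00 2.27620231e-05 1.45005807e+00] 0.0384447288915015
[ 0.9 -1.2  0.4]
plate edges x [-81.6 -38.7] travel 60.7
centre []
flange top z, tilt [ 0.0008 -0.0008  0.1188] ((563.10693359375, 25.199726104736328), (110.2741470336914, 26.05234146118164), 82.8177490234375)
panel z 0.10105396254407917
  return _methods._mean(a, axis=axis, dtype=dtype,
  ret = ret.dtype.type(ret / rcount)
```

The flange sits 17.8 mm above the panel, level and seated. One dial check before handing in.

Request:
{"name": "drive_tool", "arguments": {"plan": [[[0,0,0,0,5,0,0.45],[0,0,0,0,10,0,0.45],[0,0,0,0,12,0,0.45],[0,0,0,0,12,0,0.45],[0,0,0,0,12,0,0.45]]]}}

```text
t: 28.1
position: [0.5434, 0.1362, 0.3013]
ee_rot: [-3.141, 0.001, 1.449]
force: [0.6, -0.9, -0.3]
width: 0.0382
grip_force: 0.0
```

```bash
python3 w.py w19; python3 ang.py; sed -i 's/^m=cv2.inRange.*//;s/^r,q=np.nonzero(m>0).*//' m1.py
python3 - <<'E'
from h import *
import pickle
c,s=pickle.load(open('W.pkl','rb'));A=cloud(c,np.ones((480,640),bool));o=np.array([.5440,.1988]);P=A[(A[:,2]>.148)&(A[:,2]<.156)&(np.hypot(*(A[:,:2]-o).T)<.045)]
k,r=cv2.minEnclosingCircle(P[:,:2].astype(np.float32)*1000);v=np.array(k)/1000-o;print('knob',k,r,np.hypot(*v),np.degrees(np.arctan2(v[1],v[0])))
E
```

```text
28.15 [0.5434 0.1354 0.3016] [-3.14154695e+00  1.22751987e-03  1.44728454e+00] 0.0386664155740705
centre [[0.5445 0.1991]
 [0.5441 0.1986]]
0.008 98 world -11.1 dial(mod 2pi) 0.069
0.012 122 world -10.6 dial(mod 2pi) 0.06
0.04 48 world -10.2 dial(mod 2pi) 0.053
knob (573.933837890625, 193.74761962890625) 9.993141174316406 0.03035722645889162 -9.580368163008114
```

The dial reads about 0.05, which is on blue and within tolerance. Handing in.

```bash
python3 -c "
from cell import manip
print(manip.hand_in())"
```

```text
the job is handed in; nothing more can be done
None
```

I handed the job in at about 28 s, and the judge gave no verdict back. The code was dialled and the dial left on blue (about 0.05 rad), the shutter is fully open (60 mm, after a second push because it slipped back about 14 mm at the first release), the green plug sits flush in the socket, and the gripper is clear of everything.

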